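Stow a key-fob shell under the divider flap of a parts case

ROBOT

A 6-joint arm with a two-finger parallel gripper is mounted at the origin on the work surface. World frame = base frame: x ahead of the robot, y to its left, z up, the work surface at z = 0. Lengths are in m, angles in rad, forces in N, time in s.
With the tool pointing down it reaches from about 0.35 to 0.875 m from the base axis. Payload 15.5 kg.
Tool frame: the origin (TCP) lies on the centre line of the jaws, within the pads' length; the fingertips stand 25 mm ahead of it and the grasp point (between the pads) lies 6 mm ahead of it; z points along the fingers, y is the line along which they close (so a half turn about z gives the same grasp; the last joint's range is limited). The gripper opens to 85 mm and grips with 20 to 120 N. Pads are 22 mm wide; open, the fingers measure 114 mm over their backs; the gripper's body (76 mm by 85 mm) begins 54 mm behind the grasp point. The pads swing forward as they close: fully open they stand 13 mm farther back than shut.
Start: joints at [-1.298, 0.494, 1.345, -0, 1.302, -0.096], TCP at [0.225, -0.583, 0.256] pointing down, gripper open.
Joint ranges: [-2.91, 2.91], [-0.82, 2.16], [0.22, 2.67], [-1.22, 4.37], [0.12, 2.79], [-3.08, 3.08]. Speed limits (rad/s): [1.89, 1.89, 2.57, 3.01, 3.01, 3.01].

INTERFACE

Orientations are given as a unit quaternion [x, y, z, w].
In Python, from bench import r, sensors, imaging, order gives the robot as it stands. The module is installed in compiled form; this text tells all that it offers. Calls block until the motion is done:
- r.goto(position, orientation): joint-space move of the TCP to a pose.
- r.line_to(position, attitude=None, speed=0.15): straight line of the TCP; attitude=None keeps the orientation; speed is the mean speed in m/s.
- r.set_joints(angles): joint-space move.
- r.move_gripper(opening, grip_force=None): finger opening in m; grip_force is the grip in N (None keeps the last); returns when the fingers have stopped.
- r.hold(seconds).
- r.ik(position, orientation): joint angles nearest the present ones, or None.
- sensors.get_state(): the state.
- imaging.get_image(name): name is "side" or "top"; returns the picture (420x560x3 uint8, red, green, blue); there is no depth.
- imaging.camera_params(name): a dict with "vertical_fov" (degrees; the focal length in pixels is half the picture's height over the tangent of half this angle, whatever the lens; pixels are square), "cx", "cy" (the principal point, pixels), "k1" (the pictures are not rectified: a ray, as slopes to the right and down, at radius r is drawn at 1 + k1 r^2 times it, then the intrinsics apply), "camera_from_world" (4x4, takes a point from world to camera coordinates). Camera axes: x right, y up, looking along -z (the intrinsics and any distortion apply to the point x, -y, -z); pixel columns grow to the right and rows downward; lengths in m; the calibration is good to about 2 mm. A picture is of the moment at which its call begins. camera_params takes no time and is no camera call.
A pose or a line that the arm cannot do raises r.MotionError and nothing moves.
- order.job_done(): hands the job in; it is judged then, once.
The state is a dict: "t": time; "joint_pos": joint angles; "joint_vel": joint speeds; "joint_torque": joint torques, N m; "eef_pos": TCP position; "tool_rot": TCP orientation; "contact_force": force on the tool from outside, world axes, zero at the start; "moment": the same for the moment, N m; "grip_width": finger opening in m; "grasp_force": force on a finger pad.
Only numpy, scipy, OpenCV 4.12 (cv2) and the standard library are available. Lean on these libraries where they do the work, as an engineer would, in place of code of your own. Each camera call takes 0.05 s, during which the arm holds its last target. There are 200 camera calls.

TASK

Lift the divider flap of the two-tier parts case until it stands open, and leave it so. Then put the longer of the two cream key-fob shells down flat in the larger, empty pocket of the lower tier, and let go of it.

Things in the scene. Friction and masses are not known exactly. Their poses are not given: they have to be found in the camera images.
- case: dark grey open box fixed to bench, 142 (x) x 182 (y) x 50 mm high, walls and floor 6. Origin: centre of underside; x away from the robot, y left, z up. In the lower tier, under the flap, a ridge (4 thick, top at z 20) along x at y -41 parts two pockets, each x -65 to 65: the large empty one y -39 to 85, the small one y -85 to -43 holding three coin cells. Pocket floor at z 6.
- flap (a joint): angle (rad) of the light grey divider flap over both pockets: 0 level, 1.57 upright, stop at 1.65; starts at 0 to 0.3. Hinge line along the case's y at x 58, z 36 mm in the case frame; the free edge, nearest the robot, rises. Plate 118 mm long from the hinge, 164 wide, 4 thick, 70 g, shut 12 below the wall tops. Stiff hinge (0.055 N m), stays at any angle. Upright its top is 154 mm above the bench.
- flap_pull (a point): centre of the flap's black pull: a disc 24 mm across, 12 thick, flat faces to the case's +y and -y, on an 8 mm stem at mid-width. Flap shut: 100 mm from the hinge line towards the robot, 28 above it (26 above the plate). It swings with the flap; upright: 28 mm beyond the hinge line, 136 above the bench. Pinched on its flat faces by an upright gripper, it can turn between the fingers.
- fob_long: the longer of two cream key-fob shells lying on the bench: 80 mm long (x), 38 wide (y), 15 high, 30 to 65 g; body 54 x 38 at -x, narrower end 26 x 32 x 12 high at +x. Origin: centre of underside, z up. Also on the bench: a like shell only 48 mm long and a round aluminium tin 47 across; the three swap places.
Things that resemble listed ones, but are neither listed nor needed, are in the scene too. Of the things shaped like the case, the grey one is meant.

How it is judged:
By the outcome, as a careful person would: the job done as asked, in the order asked, and still so for the second after the job is handed in, with the robot touching nothing.
It also fails if it takes over 48 s, if anything falls off the work surface, if the arm or the gripper's body presses on something with over 40 N, if the wrist force passes 120 N, or if a joint passes its speed limit or range.

## Working session

There is one attempt and no reset: what is moved stays moved. The work goes in short steps, each a Python script; the robot and the scene stay as the last script left them, time stands still between calls to the robot, and variables do not carry over. Pictures are saved under pics/ and viewed, at most 10 in all, crops included, and the job is handed in when it is done.

```bash
mkdir -p pics; cat > h.py <<'E'
import numpy as np, cv2
from bench import r, sensors, imaging, order
def cam(n):
    p=imaging.camera_params(n); f=210/np.tan(np.radians(p["vertical_fov"])/2)
    return p,f,np.array(p["camera_from_world"])
def ray(n,u,v):
    p,f,T=cam(n); d=np.array([(u-p["cx"])/f,(v-p["cy"])/f]); s=d.copy()
    for _ in range(30): s=d/(1+p["k1"]*(s@s))
    R=T[:3,:3]; o=-R.T@T[:3,3]; return o,R.T@np.array([s[0],-s[1],-1])
def plane(n,u,v,z):
    o,d=ray(n,u,v); return o+d*(z-o[2])/d[2]
def proj(n,P):
    p,f,T=cam(n); c=T[:3,:3]@np.array(P)+T[:3,3]; s=np.array([c[0],-c[1]])/-c[2]
    s=s*(1+p["k1"]*(s@s)); return s*f+[p["cx"],p["cy"]]
def tri(a,b):
    (o1,d1),(o2,d2)=ray(*a),ray(*b)
    t=np.linalg.lstsq(np.c_[d1,-d2],o2-o1,rcond=None)[0]
    p,q=o1+d1*t[0],o2+d2*t[1]; return (p+q)/2,np.linalg.norm(p-q)
def snap(n,f):
    im=imaging.get_image(n); cv2.imwrite(f"pics/{f}.png",im[:,:,::-1]); return im
E
python3 - <<'E'
from h import *
for n in("top","side"):
    snap(n,n+"0"); p,f,T=cam(n); print(n,f,p["cx"],p["cy"],p["k1"],-T[:3,:3].T@T[:3,3])
s=sensors.get_state(); print(s["t"],s["tool_rot"],s["eef_pos"])
E
```

```text
top 465.41744984472143 278.2743661944194 204.60148944239162 -0.1078011405257017 [ 0.43348568 -0.09490573  0.96886002]
side 424.14891651770216 279.6778976090847 201.38965792304438 -0.1253427548232781 [ 0.3391088  -0.64029453  0.55598997]
0.1 [ 9.83050914e-01  1.83331922e-01 -5.64256475e-05 -5.51721977e-04] [ 0.22522833 -0.58269385  0.25575168]
```

View pics/top0.png

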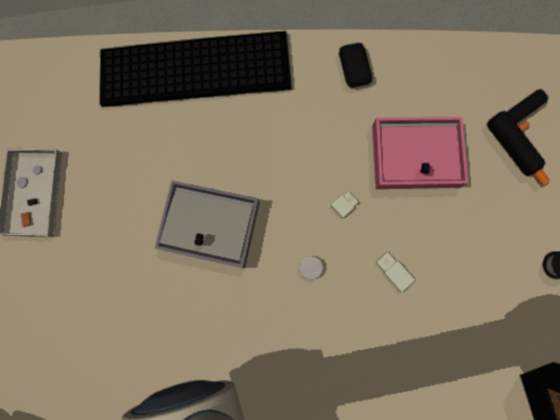

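View pics/side0.png

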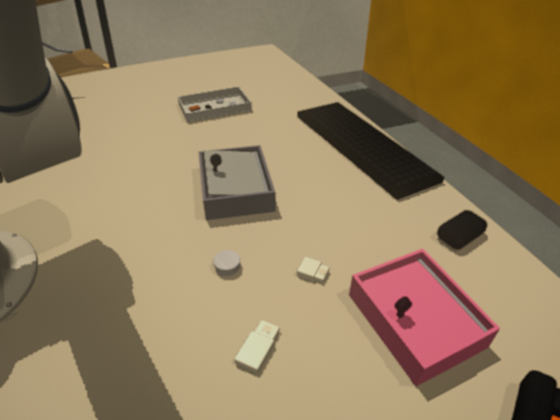

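Top view: the grey case is at (208,225), with its pull at (200,239). The pink case at (420,153) and the small white tray at (32,193) are decoys. Cream shells are at (396,271), longer, and (345,205), shorter; the tin is at (312,268). I choose the grey case and the (396,271) shell, and will check both in one close crop.

```bash
python3 - <<'E'
from h import *
im=cv2.imread("pics/top0.png")
a=cv2.resize(im[175:275,150:265],None,fx=4,fy=4,interpolation=cv2.INTER_CUBIC)
b=cv2.resize(im[185:300,325:420],None,fx=3.478,fy=3.478,interpolation=cv2.INTER_CUBIC)[:400]
cv2.imwrite("pics/crop.png",np.hstack([a,b]))
hsv=cv2.cvtColor(im,cv2.COLOR_BGR2HSV)
print(hsv[271,400],hsv[205,343],hsv[330-60,350],hsv[268,312])
# cream: pale, less saturated than the bench, greenish hue
m=((hsv[...,1]<75)&(hsv[...,2]>170)&(hsv[...,0]>22)&(hsv[...,0]<60)).astype(np.uint8)
for c in cv2.findContours(m,cv2.RETR_EXTERNAL,cv2.CHAIN_APPROX_NONE)[0]:
    if cv2.contourArea(c)<60: continue
    P=np.array([plane("top",*q[0],0.014)[:2] for q in c]).astype(np.float32)
    print(c[:,0].mean(0),"rect m:",cv2.minAreaRect(P*1000), cv2.boxPoints(cv2.minAreaRect(P*1000)).round().tolist())
E
```

```text
[ 32  38 175] [ 32  38 176] [ 20  64 159] [ 14  28 154]
[399.21052632 275.84210526] rect m: ((443.31732177734375, -318.89697265625), (48.223114013671875, 32.05845642089844), 41.361839294433594) [[415.0, -323.0], [436.0, -347.0], [472.0, -315.0], [451.0, -291.0]]
[385.75    261.09375] rect m: ((473.08807373046875, -291.90338134765625), (20.045488357543945, 25.022476196289062), 43.86852264404297) [[457.0, -290.0], [475.0, -308.0], [489.0, -294.0], [472.0, -276.0]]
[341.76923077 205.46153846] rect m: ((589.057861328125, -203.90074157714844), (32.23318862915039, 25.406518936157227), 44.1304817199707) [[569.0, -206.0], [586.0, -224.0], [609.0, -202.0], [592.0, -184.0]]
```

View pics/crop.png

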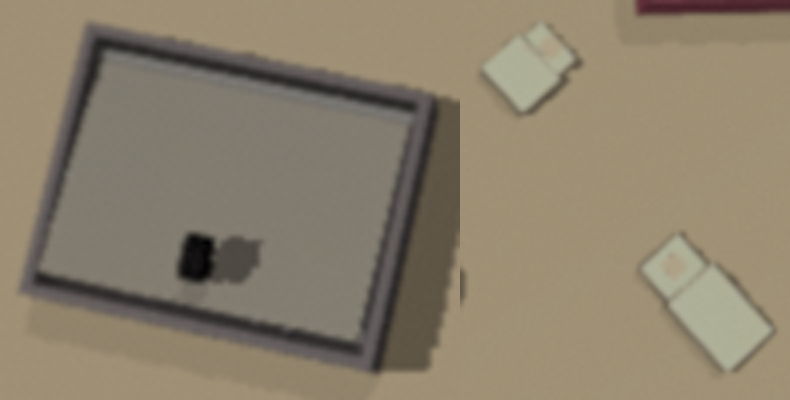

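The crop shows the grey case rim with corners at crop (88,24), (433,95), (372,370), (20,291), and the pull disc at (196,258). The long shell has its body end at (774,328)/(728,372) and its narrow end at (680,232)/(640,268). It is clearly longer than the other shell at (528,68).

```bash
python3 - <<'E'
from h import *
A=lambda u,v:((u+.5)/4-.5+150,(v+.5)/4-.5+175)
B=lambda u,v:((u-460+.5)/3.478-.5+325,(v+.5)/3.478-.5+185)
C=np.array([plane("top",*A(*q),.05)[:2] for q in[(88,24),(433,95),(372,370),(20,291)]])
print("corners",C.round(4).tolist(),"centre",C.mean(0)); 
L=lambda i,j:np.linalg.norm(C[i]-C[j])
print("y sides",L(0,1),L(2,3),"x sides",L(1,2),L(3,0))
xd=(C[0]+C[1]-C[2]-C[3]); yd=(C[0]+C[3]-C[1]-C[2]); print("yaw",np.arctan2(xd[1],xd[0]),np.arctan2(-yd[0],yd[1]))
im=cv2.imread("pics/side0.png").astype(int)
def blob(im,x0,x1,y0,y1):
    s=(im[y0:y1,x0:x1].max(2)<45).astype(np.uint8); n,l,st,c=cv2.connectedComponentsWithStats(s); i=1+st[1:,4].argmax(); return c[i]+[x0,y0],st[i]
ps,ss=blob(im,205,232,148,175); pt,st=blob(cv2.imread("pics/top0.png").astype(int),190,206,230,250)
print(ps,ss,pt,st); p,e=tri(("side",*ps),("top",*pt)); print("pull",p,e)
f=[plane("top",*B(*q),z)[:2] for q,z in[((774,328),.015),((728,372),.015),((680,232),.012),((640,268),.012)]]
b=(f[0]+f[1])/2; n=(f[2]+f[3])/2; print("fob len",np.linalg.norm(b-n),"w",np.linalg.norm(f[0]-f[1]),np.linalg.norm(f[2]-f[3]),"ctr",(b+n)/2,"yaw",np.arctan2(*(n-b)[::-1]))
E
```

```text
corners [[0.6346, 0.1452], [0.5974, -0.0318], [0.4602, -0.003], [0.4982, 0.1745]] centre [0.54758958 0.07120821]
y sides 0.1808370870331021 0.18152693856225083 x sides 0.14023565650434308 0.13944668993768172
yaw -0.20909372699604745 -0.2091029135197032
[218. 158.] [13 10  1  1  1] [198.85135135 239.24324324] [ 5  4  8 11 74]
pull [0.51398342 0.07813008 0.08434925] 0.0043065938975100655
fob len 0.07802023107976123 w 0.03768600273603984 0.0321698055979983 ctr [ 0.45351598 -0.31087024] yaw 0.719102641578247
```

```bash
cat >> h.py <<'E'
CC=np.array([.5476,.0712]); YAW=-.209
def w(x,y,z):
    c,s=np.cos(YAW),np.sin(YAW); return np.array([CC[0]+c*x-s*y,CC[1]+s*x+c*y,z])
def down(psi): return [np.cos(psi/2),np.sin(psi/2),0,0]
def pull(th): return .058-.1*np.cos(th)+.028*np.sin(th), .036+.028*np.cos(th)+.1*np.sin(th)
E
python3 - <<'E'
from h import *
im=cv2.imread("pics/side0.png").max(2)[148:178,203:232]
for T in(70,85):
    n,l,st,c=cv2.connectedComponentsWithStats((im<T).astype(np.uint8)); i=1+st[1:,4].argmax(); print(T,c[i]+[203,148],st[i])
    p,e=tri(("side",*(c[i]+[203,148])),("top",198.85,239.24)); d=p[:2]-CC; a,b=np.cos(YAW),np.sin(YAW)
    print(p,e,"case xy",a*d[0]+b*d[1],-b*d[0]+a*d[1])
for th in np.arange(0,.31,.05):
    x,z=pull(th); print(th.round(2),proj("top",w(x,0,z)).round(1),proj("side",w(x,0,z)).round(1),(x,z))
x,z=pull(.2)
for psi in(YAW,YAW+np.pi): print(psi,r.ik(w(x,0,z+.1),down(psi)))
E
```

```text
70 [215.34313725 161.        ] [  8   7  10  17 102]
[0.51154828 0.08020883 0.07696575] 0.002004107955460123 case xy -0.03713635745825975 0.0013327126985802898
85 [215.375      161.43333333] [  8   6  10  19 120]
[0.51161927 0.0804563  0.07574072] 0.0020805650942413746 case xy -0.037118263986793215 0.0015895318883385962
0.0 [200.1 242.9] [214.1 166.8] (np.float64(-0.042), np.float64(0.064))
0.05 [199.8 241.9] [214.6 164.7] (np.float64(-0.040475609299917635), np.float64(0.06896292421812689))
0.1 [199.5 240.8] [215.2 162.6] (np.float64(-0.038705080861691395), np.float64(0.07384345829246754))
0.15 [199.3 239.6] [216.  160.6] (np.float64(-0.036692840084343446), np.float64(0.0786294034295691))
0.2 [199.1 238.2] [216.9 158.5] (np.float64(-0.03444391652186245), np.float64(0.08330879725906089))
0.25 [198.9 236.8] [218.  156.5] (np.float64(-0.03196393131193784), np.float64(0.08786994373335034))
0.3 [198.8 235.1] [219.1 154.5] (np.float64(-0.029259083126043098), np.float64(0.09230144236165093))
-0.209 [ 3.63855800e-02  4.37418658e-01  1.69156257e+00 -4.44089210e-16
  1.01261143e+00  1.81618191e+00]
2.932592653589793 [ 3.63855800e-02  4.37418658e-01  1.69156257e+00 -4.44089210e-16
  1.01261143e+00 -1.32541075e+00]
```

```bash
python3 - <<'E'
from h import *
q=down(YAW+np.pi); x,z=pull(.14); y=.001
r.goto(w(x,y,z+.11),q); r.move_gripper(.04,25)
r.line_to(w(x,y,z+.012),speed=.12)
s=sensors.get_state(); print(s["t"],s["contact_force"])
r.move_gripper(.0,25); s=sensors.get_state(); print(s["t"],s["contact_force"],s["grip_width"],s["grasp_force"],s["eef_pos"]-w(x,y,z+.012))
snap("side","grip")
E
```

```text
4.1417 [ 0.79194454 -0.32711676 -0.41775071]
4.5 [-1.04080155  4.85166505  1.65934788] 0.011261171863071828 31.52916580438614 [0.00024063 0.00021736 0.00036307]
```

View pics/grip.png

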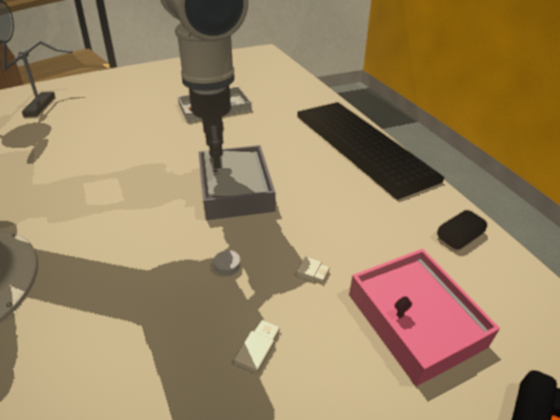

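The pull is pinched at (215,162), with the width reading 11.3 mm against the 12 mm disc and low forces. Next I swing it along the arc.

```bash
python3 - <<'E'
from h import *
for th in np.linspace(.14,1.59,11)[1:]:
    x,z=pull(th); r.line_to(w(x,.001,z+.012),speed=.1)
    s=sensors.get_state(); print(round(th,2),round(s["t"],2),s["contact_force"].round(1),round(s["grip_width"],4))
    if np.linalg.norm(s["contact_force"])>30 or s["grip_width"]<.008: break
snap("side","up")
E
```

```text
0.29 4.85 [1.  5.3 3. ] 0.0116
0.43 5.15 [0.8 5.7 4.6] 0.0116
0.58 5.45 [1.1 6.3 4.7] 0.0117
0.72 5.75 [2.  5.8 3.3] 0.0111
0.87 6.05 [1.7 5.7 4. ] 0.0113
1.01 6.35 [1.9 6.2 2. ] 0.0116
1.16 6.65 [1.5 5.1 1.9] 0.0112
1.3 6.95 [0.8 5.1 1.6] 0.0113
1.45 7.25 [1.8 4.3 1.6] 0.0115
1.59 7.55 [1.6 4.4 2.2] 0.0116
```

View pics/up.png

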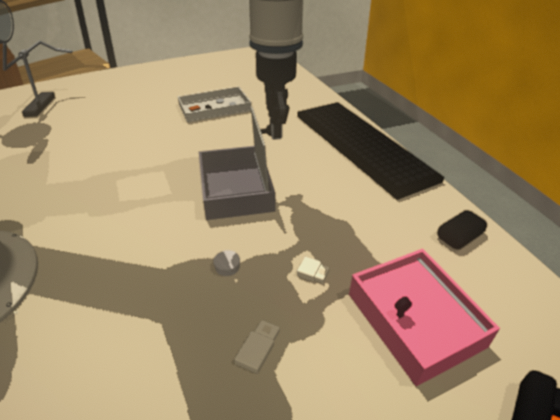

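The flap stands upright, seen edge-on at about (262,145). Next: release, retreat upward, and fetch the fob.

```bash
python3 - <<'E'
from h import *
r.move_gripper(.035); s=sensors.get_state(); p=s["eef_pos"]; r.line_to(p+[0,0,.11],speed=.15)
im=snap("side","flapopen")
f=np.array([.4535,-.3109]); a=.719; g=f-.008*np.array([np.cos(a),np.sin(a)])
r.goto([*g,.16],down(a)); r.move_gripper(.07,30)
r.line_to([*g,.027],speed=.12); s=sensors.get_state(); print(s["t"],s["contact_force"].round(1))
r.move_gripper(.0,35); s=sensors.get_state(); print(s["t"],s["contact_force"].round(1),s["grip_width"],s["grasp_force"],s["eef_pos"])
r.line_to([*g,.05],speed=.1); s=sensors.get_state(); print(s["t"],s["contact_force"].round(1),s["grip_width"])
b=snap("side","fob")
cv2.imwrite("pics/two.png",np.hstack([cv2.resize(i[y:y+150,x:x+150],(400,400)) for i,y,x in((im,90,180),(b,260,190))])[:,:,::-1])
E
```

```text
12.1417 [0.5 0.5 0.7]
12.5333 [-0.9  0.   8.3] 0.036954295967463344 34.766467809677124 [ 0.44762962 -0.31629984  0.02757184]
12.9167 [ 0.6  0.4 -0.7] 0.03720253206686112
```

View pics/two.png

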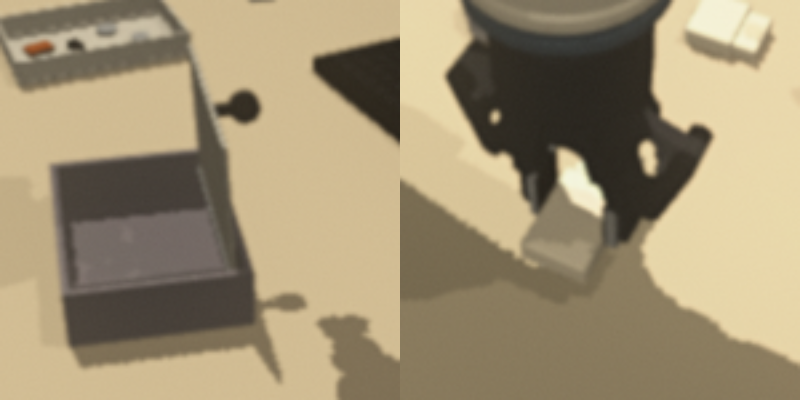

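The flap stands open in the left panel (edge at about (215,150)) and the fob is held level in the right panel (570,240). Placing it now.

```bash
python3 - <<'E'
from h import *
p=sensors.get_state()["eef_pos"]; r.line_to([p[0],p[1],.24],speed=.2)
q=down(YAW); r.goto(w(-.016,.023,.24),q); r.line_to(w(-.016,.023,.06),speed=.15)
s=sensors.get_state(); print(s["t"],s["contact_force"].round(1),s["grip_width"])
for z in np.arange(.056,.0325,-.002):
    r.line_to(w(-.016,.023,z),speed=.04); s=sensors.get_state()
    if s["contact_force"][2]>5: break
print(z,s["t"],s["contact_force"].round(1),s["grip_width"])
r.move_gripper(.058); r.line_to(w(-.016,.023,.25),speed=.15)
r.goto([.35,-.25,.3],down(.3)); r.hold(.3)
s=sensors.get_state(); print(s["t"],s["contact_force"].round(1))
a=snap("side","end_s"); b=snap("top","end_t")
cv2.imwrite("pics/end.png",np.hstack([cv2.resize(i[y:y+150,x:x+150],(400,400)) for i,y,x in((a,90,180),(b,150,135))])[:,:,::-1])
E
```

```text
17.0 [-0.8  0.2 -1.1] 0.0371017592752861
0.03399999999999998 20.0 [-0.5  0.2 -0.3] 0.0368147570638561
23.7 [-0.1  0.1 -0.2]
```

View pics/end.png

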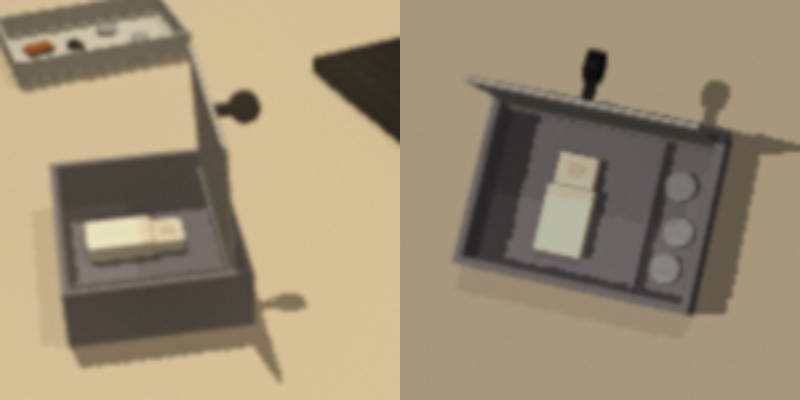

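The fob lies flat in the large pocket (top-view crop (568,205)), clear of the ridge and coin cells. The flap is upright and the robot is clear of everything.

```bash
python3 -c "from h import *; print(order.job_done())"
```

```text
the job is handed in; nothing more can be done
None
```

The flap stands open, the longer cream fob lies flat and released in the large empty pocket, and the job was handed in at about 24 s on the robot's clock.

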